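Index the rotary table one hole

ROBOT

A 6-joint arm with a two-finger parallel gripper is mounted at the origin on the work surface; the furniture and walls round the work are solid. World frame = base frame: x ahead of the robot, y to its left, z up, the work surface at z = 0. Lengths are in m, angles in rad, forces in N, time in s.
With the tool pointing down it reaches from about 0.35 to 0.775 m from the base axis. Payload 5.5 kg.
Tool frame: the origin (TCP) lies midway between the tips of the shut fingers; the grasp point (between the pads) lies 19 mm behind it; z points along the fingers, x is the direction in which the jaws open and shut, and the axes are right-handed (so a half turn about z gives the same grasp; the last joint's range is limited). The gripper opens to 85 mm and grips with 20 to 120 N. Pads are 22 mm wide; open, the fingers measure 114 mm over their backs; the gripper's body (76 mm by 85 mm) begins 54 mm behind the grasp point. The pads swing forward as they close: fully open they stand 13 mm farther back than shut.
Start: joints at [1.032, 0.313, 0.046, 1.304, 0, 1.431], TCP at [0.223, 0.53, 0.198] pointing down, gripper open.
Joint ranges: [-2.76, 2.76], [-0.86, 1.69], [-1.03, 1.26], [-2.2, 2.34], [-1.47, 1.5], [-3.14, 3.14]. Speed limits (rad/s): [2.57, 2.57, 3.14, 3.14, 3.14, 3.14].

INTERFACE

Orientations are given as a unit quaternion [w, x, y, z].
In Python, from workcell import env gives the robot as it stands. The module is installed in compiled form; this text tells all that it offers.
- The arm moves only by the tool apply_moves, never from a script. Its argument "moves" is a list of rows, each a list of 3 entries, a list of its own where there are three numbers: the shift along the tool's x, y, z in cm, then the turn about the tool's z in degrees, then the opening, from 0 (shut) to 1 (fully open). In form: [[[x, y, z], yaw, gripper], ...]. A call has exactly 10 rows; each row is the pose to reach, as a shift and turn from the pose commanded when the call began, along the tool's axes at that moment; what a row does not reach only later rows make up. A row lasts 1/8 s, in which the tool goes at most 62.5 mm and 10.7 degrees, less where a joint would pass 70% of its speed; a pose out of reach is approached as far as the arm can. A call with a gripper value outside its range is refused whole. The fingers move at their own pace and stop on an object; "squeeze" is the grip in N (left out, the last holds). Time passes only in rows, so rows that repeat a pose let the fingers close, or fill a call up. It gives the time, the measured TCP pose, the force and the opening at its end, in the units of the state.
- env.get_state(): the state, without advancing time (a new reading comes with each control period).
- env.read_camera(name): name is "scene" or "top"; returns a dict with "pixels" (400x640x3 uint8, red, green, blue), "fov_y" (degrees; the focal length in pixels is half the picture's height over the tangent of half this angle, whatever the lens; pixels are square), "cx", "cy" (the principal point, pixels), "dist" ([k1, k2, p1, p2, k3] as OpenCV has them; the pictures are not rectified), "world_from_camera" (4x4, takes a point from camera to world coordinates). Camera axes: x right, y down, z forward; pixel columns grow to the right and rows downward; lengths in m; the calibration is good to about 2 mm. A picture is of the moment at which its call begins. There is no depth.
- env.hand_in(): hands the job in, once; it reports no verdict.
The state is a dict: "clock": time; "joint_pos": joint angles; "qvel": joint speeds; "tau": joint torques, N m; "tcp_pos": TCP position; "orientation": TCP orientation; "wrist_force": force on the tool from outside, world axes, zero at the start; "ft_torque": the same for the moment, N m; "finger_gap": finger opening in m.
Only numpy, scipy, OpenCV 4.12 (cv2) and the standard library are available. Lean on these libraries where they do the work, as an engineer would, in place of code of your own. Each camera call takes 0.05 s, during which the arm holds its last target.

TASK

On the bench stands a small rotary indexing table with two white bottles on it. Press its plunger down with a fingertip and, keeping it pressed, push the table round to the next hole, in the direction that brings the tall bottle with the tapering nozzle in front of the sensor; then let the plunger spring up so that the table is locked there. Do not go beyond that next hole, touch or upset the bottles, or disturb the other things on the bench.

Things in the scene. Friction and masses are not known exactly. Their poses are not given: they have to be found in the camera images.
- table_centre (a point): Point on the axis of the rotary table, at the top face of its 190 mm round aluminium disc, 66 mm above the bench. It belongs to the grey base (240 mm round foot), which is fixed to the bench, at a different place and yaw each time; x points from the axis to the sensor, z up.
- plunger_top (a point): Centre of the top of the plunger's round black cap: 34 mm diameter, 85 mm above the bench when up. The cap is carried by the table's dark steel index arm, 118 mm from the table's axis, opposite the sensor at the start. The arm's plate around it lies 63 mm above the bench; the cap fully pressed stands 9 mm proud of it.
- index_table (a joint): Angle of the table (rad), 0 at the start, positive counter-clockwise seen from above, about the vertical axis through table_centre. Eight locking holes (notches) are 45 degrees apart: the next ones are at +0.785 and -0.785. It turns with about 0.05 N m of friction and stays where it is left.
- plunger (a joint): Straight downward travel of the plunger (m): 0 up, 0.013 fully pressed. Its spring gives 6 N at first, 9 N at the bottom, and lifts it when let go. Pressed 9 mm or more, the table is free to turn; up, a pin under the arm locks the table in a notch. Let up within about 3 mm of arc from a notch, or dragged past one, the pin snaps in.
- sensor_spot (a point): Point on the disc's top face in front of the sensor, 66 mm from the axis, where a nest (bottle seat) stands at each hole. Fixed to the base. The sensor is a small black block with a round lens on a 94 mm high aluminium post outside the disc, looking at the axis; its face is 108 mm from the axis, its top 105 mm above the bench.
- nozzle_bottle: The tall white bottle with a tapering nozzle, 37 mm diameter, 81 mm high; origin at the centre of its underside. Stands loosely in a ring-shaped nest (6 mm high) of the table, 66 mm from the axis, 45 degrees to one side or the other of the sensor (which side varies).
- squat_bottle: The squat white bottle with a wide cap, 39 mm diameter, 52 mm high; origin at the centre of its underside. Stands in the nest 45 degrees to the sensor's other side.
- coffee_jar: Bystander: jar 66 mm diameter, 106 mm high; origin under its centre.
- tape_roll: Bystander: roll of tape lying flat, 68 mm diameter, 18 mm high; origin under its centre.
- clip_tub: Bystander: open tub, 114 mm diameter, 62 mm high; origin under its centre.
- pliers: Bystander: pliers lying flat, 173 mm long, 12 mm high; origin under its centre.
- stubby_driver: Bystander: short screwdriver lying, 110 mm long, 34 mm high; origin under its centre.
- cheek_a (a point): One of two upright steel cheeks on the index arm, before and behind the cap along its circular path: 6 mm thick, 40 mm long radially, top 102 mm above the bench. The clear gap between them is 56 mm with the cap in its middle; closed fingers fit in and can push on a cheek to turn the table. Point: middle of its top edge, 125 mm from the axis, counter-clockwise side of the cap seen from above.
- cheek_b (a point): One of two upright steel cheeks on the index arm, before and behind the cap along its circular path: 6 mm thick, 40 mm long radially, top 102 mm above the bench. The clear gap between them is 56 mm with the cap in its middle; closed fingers fit in and can push on a cheek to turn the table. Point: middle of its top edge, 125 mm from the axis, clockwise side of the cap seen from above.
Mind the look-alikes: they are no part of the job. Leave any red look-alike of the nozzle_bottle alone.

How it is judged:
By the outcome, as a careful person would: the job done as asked, in the order asked, and still so for the second after the job is handed in, with the robot touching nothing.
It also fails if it takes over 38 s, if anything falls off the work surface, if the arm or the gripper's body presses on something with over 40 N, if the wrist force passes 120 N, or if a joint passes its speed limit or range.

## Working session

There is one attempt and no reset: what is moved stays moved. The work goes in short steps, Python scripts to look and compute and a tool call to move; the robot and the scene stay as the last step left them, time stands still between calls to the robot, and variables do not carry over. Pictures are saved under pics/ and viewed, and the job is handed in when it is done.

Besides the shell and the picture viewer there is one more tool, called after "Emit:" as name(argument=value, ...), one argument or row to a line, values as JSON. apply_moves: Moves the arm, as the interface text tells. Its arguments: {"type":"object","properties":{"moves":{"type":"array","items":{"type":"array"}},"squeeze":{"type":"number"}},"required":["moves"]}

```bash
mkdir -p pics; cat > h.py <<'E'
import numpy as np, cv2
from workcell import env
def cam(n):
    c=env.read_camera(n); p=c["pixels"]; h=p.shape[0]
    f=h/2/np.tan(np.radians(c["fov_y"])/2)
    K=np.array([[f,0,c["cx"]],[0,f,c["cy"]],[0,0,1.]])
    return p,K,np.array(c["dist"],float),np.array(c["world_from_camera"])
def ray(uv,K,d,T):
    q=cv2.undistortPoints(np.array(uv,float).reshape(-1,1,2),K,d).reshape(-1,2)
    D=np.c_[q,np.ones(len(q))]@T[:3,:3].T
    return T[:3,3],D
def onplane(uv,z,c):
    o,D=ray(uv,*c[1:]); return o+D*((z-o[2])/D[:,2])[:,None]
def proj(P,c):
    Ti=np.linalg.inv(c[3]); r,_=cv2.Rodrigues(Ti[:3,:3])
    return cv2.projectPoints(np.array(P,float).reshape(-1,1,3),r,Ti[:3,3],c[1],c[2])[0].reshape(-1,2)
def save(p,n): cv2.imwrite("pics/"+n,cv2.cvtColor(p,cv2.COLOR_RGB2BGR))
E
python3 - <<'E'
from h import *
for n in("scene","top"):
    c=cam(n); save(c[0],n+"1.png"); print(n,c[1][0,0],c[3].round(3).tolist())
s=env.get_state(); print({k:np.round(v,3).tolist() for k,v in s.items()})
E
```

```text
scene 483.73786786914627 [[0.397, 0.742, -0.539, 1.306], [0.918, -0.32, 0.236, -0.592], [0.002, -0.589, -0.808, 1.413], [0.0, 0.0, 0.0, 1.0]]
top 432.6818959752941 [[-0.028, -0.998, 0.059, 0.305], [-1.0, 0.028, -0.004, -0.214], [0.002, -0.059, -0.998, 1.924], [0.0, 0.0, 0.0, 1.0]]
{'clock': 0.1, 'joint_pos': [1.032, 0.314, 0.045, 1.304, 0.0, 1.431], 'qvel': [0.0, -0.003, 0.002, 0.001, -0.001, -0.003], 'tau': [0.003, -48.173, 29.924, 0.013, -0.0, 0.0], 'tcp_pos': [0.223, 0.529, 0.197], 'orientation': [0.0, 0.833, 0.553, -0.001], 'wrist_force': [1.138, -0.206, 0.267], 'ft_torque': [-0.015, 0.002, 0.0], 'finger_gap': 0.085}
```

View pics/scene1.png

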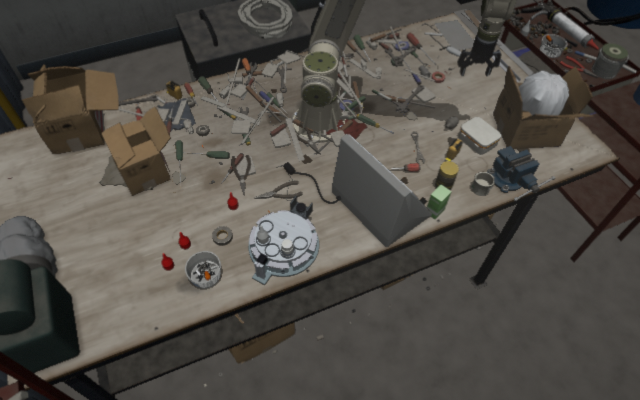

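View pics/top1.png

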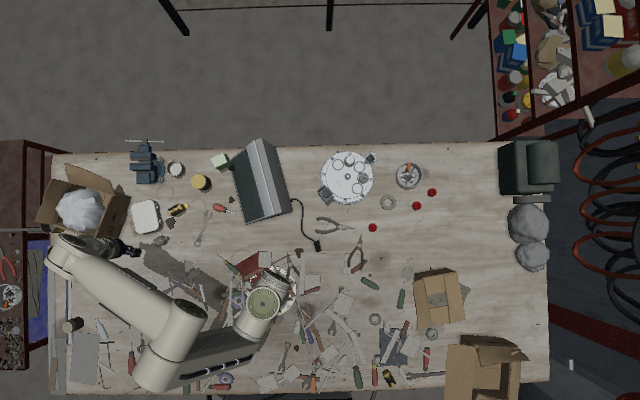

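```bash
python3 - <<'E'
from h import *
a=cam("scene");b=cam("top")
save(cv2.resize(a[0][190:300,230:350],None,fx=5,fy=5,interpolation=cv2.INTER_CUBIC),"s2.png")
save(cv2.resize(b[0][130:230,290:410],None,fx=5,fy=5,interpolation=cv2.INTER_CUBIC),"t2.png")
for uv in [(347,177),(240,180),(400,175)]: print(onplane([uv],.066,b))
for uv in [(284,243),]: print(onplane([uv],.066,a))
E
```

```text
[[ 0.48781614 -0.34334897  0.066     ]]
[[0.48788103 0.11896566 0.066     ]]
[[ 0.49025981 -0.57319869  0.066     ]]
[[ 0.52138328 -0.35574688  0.066     ]]
```

View pics/s2.png

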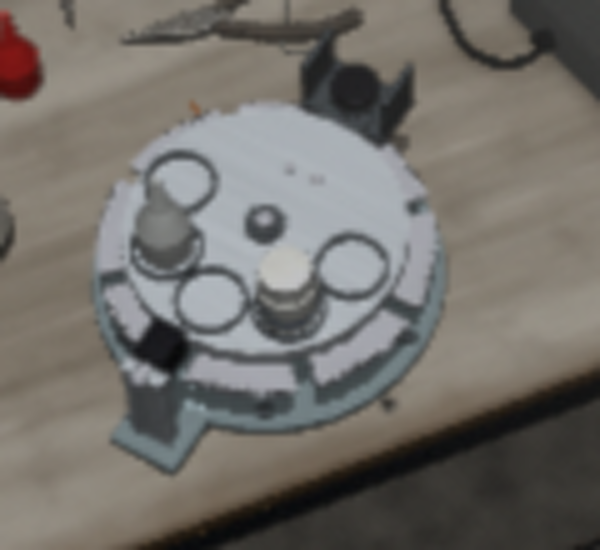

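View pics/t2.png

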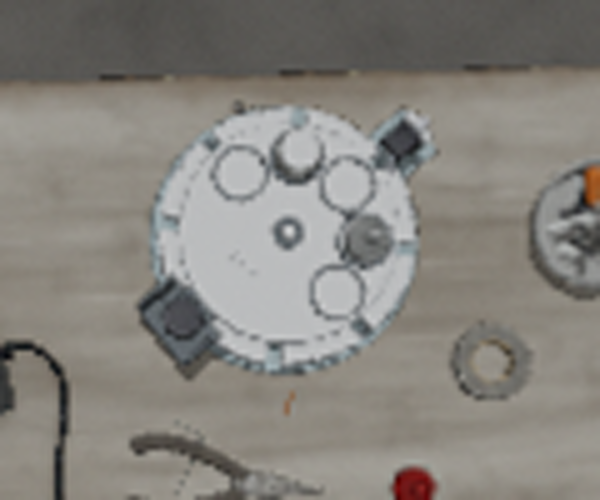

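```bash
python3 - <<'E'
from h import *
a=cam("scene");b=cam("top")
def blobs(c,box,thr):
    x0,y0,x1,y1=box
    g=c[0][y0:y1,x0:x1].max(2)
    g=cv2.resize(g,None,fx=4,fy=4,interpolation=cv2.INTER_CUBIC)
    n,l,s,ce=cv2.connectedComponentsWithStats((g<thr).astype(np.uint8))
    for i in range(1,n):
        if s[i,4]>150: print(s[i,:5]/[4,4,4,4,16], (ce[i]+.5)/4-.5+[x0,y0])
for t in(35,45,60):
  print(t,"scene cap"); blobs(a,(288,195,316,220),t)
  print("scene sens"); blobs(a,(252,248,275,270),t)
  print("top cap"); blobs(b,(315,180,338,208),t)
  print("top sens"); blobs(b,(360,148,380,165),t)
# disc bright
for n,c,box in(("s",a,(245,205,325,280)),("t",b,(315,145,380,210))):
    x0,y0,x1,y1=box
    m=(c[0][y0:y1,x0:x1].min(2)>130).astype(np.uint8)
    m=cv2.resize(m,None,fx=4,fy=4)
    cs,_=cv2.findContours(m,0,1); k=cv2.convexHull(max(cs,key=cv2.contourArea))
    e=cv2.fitEllipse(k); print(n,np.array(e[0])/4+[x0,y0],np.array(e[1])/4)
    print(onplane([np.array(e[0])/4+[x0,y0]],.066,c))
save(cv2.resize(a[0][120:250,320:460],None,fx=5,fy=4.5,interpolation=cv2.INTER_CUBIC),"s3.png")
save(cv2.resize(b[0][120:250,220:340],None,fx=5,fy=4.5,interpolation=cv2.INTER_CUBIC),"t3.png")
E
```

```text
35 scene cap
scene sens
[ 5.    6.5  10.5   9.75 59.75] [262.27536611 259.03059623]
top cap
top sens
45 scene cap
[ 3.      3.5     5.5    10.75   28.1875] [293.16657428 203.33398004]
[ 8.25    8.5     9.25    9.     67.5625] [300.40552729 207.50150324]
[18.25 10.75  5.5  11.75 29.25] [308.50373932 211.46741453]
scene sens
[ 4.5     6.25   11.25   10.5    68.3125] [262.21580512 259.00057182]
top cap
top sens
60 scene cap
[  0.     1.    24.25  22.5  189.25] [300.39217305 207.30102378]
scene sens
[ 1.75    5.75   14.5    11.75   83.0625] [261.85449586 258.98015425]
top cap
top sens
s [288.57604599 231.53742027] [38.74703979 64.52164459]
[[ 0.48634776 -0.32590306  0.066     ]]
t [351.51660919 176.26211166] [55.69033432 81.85999298]
[[ 0.49047641 -0.36295531  0.066     ]]
```

View pics/s3.png

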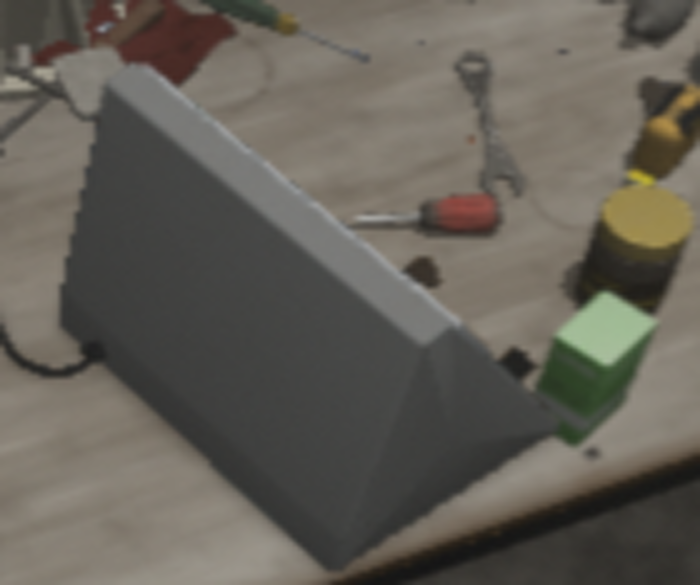

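View pics/t3.png

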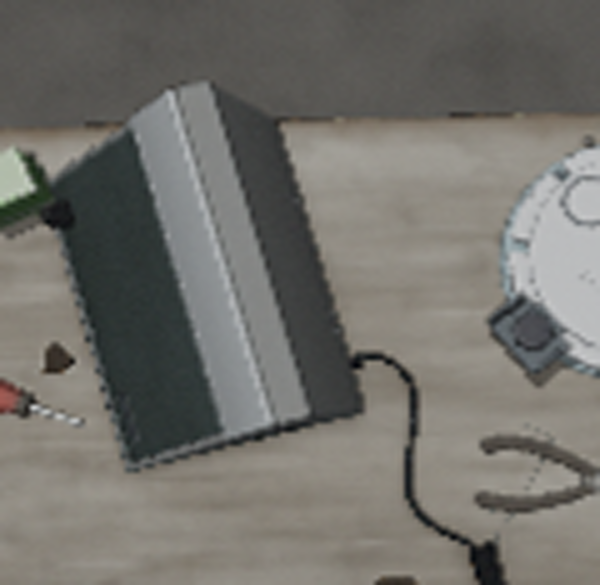

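```bash
cat >> h.py <<'E'
def tri(ua,ub,a,b):
    o1,d1=ray([ua],*a[1:]);o2,d2=ray([ub],*b[1:])
    d1=d1[0]/np.linalg.norm(d1);d2=d2[0]/np.linalg.norm(d2)
    s=np.linalg.lstsq(np.c_[d1,-d2],o2-o1,rcond=None)[0]
    p,q=o1+s[0]*d1,o2+s[1]*d2
    return ((p+q)/2).round(4),np.linalg.norm(p-q).round(4)
E
python3 - <<'E'
from h import *
a=cam("scene");b=cam("top")
S=lambda x,y:((x+.5)/5-.5+230,(y+.5)/5-.5+190)
T=lambda x,y:((x+.5)/5-.5+290,(y+.5)/5-.5+130)
print("hub",tri(S(265,221),T(288,233),a,b))
cs=(300.4,207.5)
print("cap tri",tri(cs,T(182,315),a,b),"planes",onplane([cs],.085,a),onplane([T(182,315)],.085,b))
ss=(262.2,258.8)
print("sens",tri(ss,T(403,141),a,b),onplane([S(155,340)],.105,a),onplane([T(403,141)],.1,b))
print("rings")
for s in [(181,182),(212,299),(353,265)]: print(onplane([S(*s)],.070,a))
for t in [(240,172),(347,184),(337,292)]: print(onplane([T(*t)],.070,b))
print("HMI top",tri((405,196.7),(262,138.2),a,b))
print("red/pliers/tape",onplane([(373,227),(389,202),(328,225),(320,192)],.04,b))
E
```

```text
hub (array([ 0.4901, -0.346 ,  0.0703]), np.float64(0.0042))
cap tri (array([ 0.4211, -0.2533,  0.0782]), np.float64(0.0059)) planes [[ 0.42462529 -0.25782323  0.085     ]] [[ 0.42172068 -0.25041684  0.085     ]]
sens (array([ 0.5645, -0.4434,  0.0943]), np.float64(0.0006)) [[ 0.56443247 -0.44796341  0.105     ]] [[ 0.56374738 -0.44238225  0.1       ]]
rings
[[ 0.43874124 -0.38796786  0.07      ]]
[[ 0.5307573 -0.4004386  0.07     ]]
[[ 0.54304983 -0.30778528  0.07      ]]
[[ 0.54484608 -0.30433978  0.07      ]]
[[ 0.53191574 -0.3963625   0.07      ]]
[[ 0.43875458 -0.38456584  0.07      ]]
HMI top (array([ 0.6294, -0.0039,  0.2636]), np.float64(0.0017))
red/pliers/tape [[ 0.26893298 -0.45141568  0.04      ]
 [ 0.3757532  -0.52524933  0.04      ]
 [ 0.28327992 -0.25589379  0.04      ]
 [ 0.4279311  -0.22519515  0.04      ]]
```

```bash
cat >> h.py <<'E'
from scipy.spatial.transform import Rotation as R
C=np.array([.491,-.346]); YAW=np.radians(-52.7)
def tool():
    s=env.get_state(); q=s["orientation"]; return np.array(s["tcp_pos"]),R.from_quat([q[1],q[2],q[3],q[0]])
def shift(ps):
    p,r=tool(); x=r.as_matrix()[:,0]; print("x ang",np.degrees(np.arctan2(x[1],x[0])).round(2),"tcp",p.round(4))
    for q in ps: print((r.inv().apply(np.array(q)-p)*100).round(2).tolist())
E
python3 - <<'E'
from h import *
shift([(.223,.53,.36),(.40,.33,.38),(.5,.15,.38),(.52,-.05,.38),(.42,-.253,.36)])
E
```

```text
x ang 67.15 tcp [0.2233 0.5298 0.198 ]
[0.0, -0.03, -16.2]
[-11.56, 24.05, -18.2]
[-24.26, 40.25, -18.2]
[-41.91, 49.86, -18.2]
[-64.5, 48.53, -16.19]
```

Emit:
apply_moves(
  moves=[
    [[0,0,-6],0,0],
    [[0,0,-12],0,0],
    [[0,0,-17],0,0],
    [[-3,6,-18],6,0],
    [[-5.5,11.5,-18],14,0],
    [[-8,17,-18],22,0],
    [[-11.5,24,-18],30,0],
    [[-15,28,-18],38,0],
    [[-18.5,33,-18],46,0],
    [[-22,37.5,-18],54,0],
  ],
)

```text
clock: 1.65
tcp_pos: [0.4842, 0.1798, 0.3782]
orientation: [-0.0, 0.994, 0.112, 0.0]
wrist_force: [0.7, 0.2, -0.4]
finger_gap: -0.0
```

```bash
python3 - <<'E'
from h import *
shift([(.5,.15,.38),(.52,-.05,.38),(.42,-.253,.36)])
print(env.get_state()["joint_pos"],env.get_state()["clock"])
E
```

```text
x ang 12.89 tcp [0.4842 0.1798 0.3782]
[0.87, 3.26, -0.18]
[-1.64, 23.2, -0.18]
[-15.92, 40.76, 1.8]
[1.99986500e-01 2.18543531e-01 3.59921481e-01 1.71152688e+00
 1.83323313e-04 1.54577924e+00] 1.65
```

Emit:
apply_moves(
  moves=[
    [[0.6,3.5,0],7,0],
    [[0.3,8.5,0],14,0],
    [[-0.5,14,0],21,0],
    [[-1.0,19,0],28,0],
    [[-1.6,23.2,0],36,0],
    [[-5,27.5,0],43,0],
    [[-9,32,1],51,0],
    [[-12.5,36.5,2],58,0],
    [[-15.9,40.8,4],65.6,0],
    [[-15.9,40.8,8],65.6,0],
  ],
)

```text
clock: 2.9
tcp_pos: [0.4206, -0.2559, 0.2984]
orientation: [0.001, 0.895, -0.445, 0.002]
wrist_force: [0.8, -0.3, -0.9]
finger_gap: -0.0002
```

```bash
python3 - <<'E'
from h import *
a=cam("scene")
shift([(.421,-.253,.13),(.412,-.260,.13)])
print(proj([(*C,.066),(.421,-.253,.085)],a))
save(cv2.resize(a[0][150:290,230:370],None,fx=5,fy=4.2,interpolation=cv2.INTER_CUBIC),"s4.png")
E
```

```text
x ang -52.71 tcp [ 0.4183 -0.252   0.2915]
[0.38, -0.19, 16.15]
[0.39, 0.95, 16.15]
[[283.40160739 234.68632745]
 [301.31183536 206.23253271]]
```

View pics/s4.png

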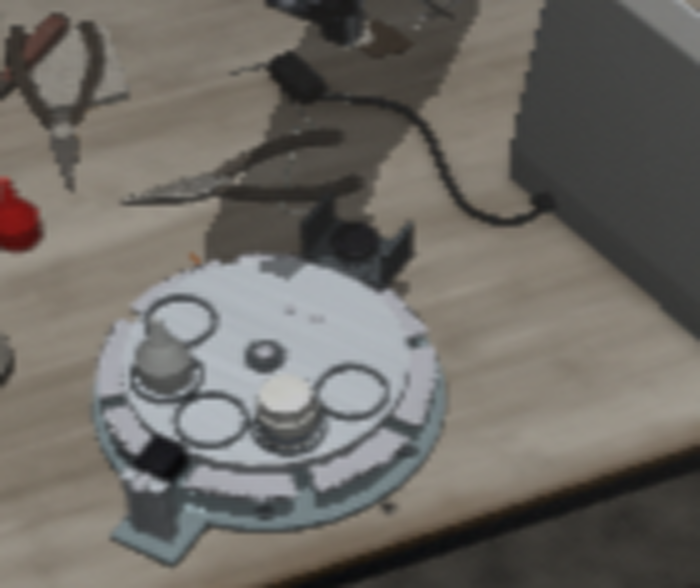

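Emit:
apply_moves(
  moves=[
    [[0.2,0.3,4],0,0],
    [[0.2,0.6,8],0,0],
    [[0.2,0.8,11],0,0],
    [[0.2,0.8,14],0,0],
    [[0.2,0.8,16],0,0],
    [[0.2,0.8,17],0,0],
    [[0.2,0.8,17.5],0,0],
    [[0.2,0.8,17.5],0,0],
    [[0.2,0.8,17.5],0,0],
    [[0.2,0.8,17.5],0,0],
  ],
)

```text
clock: 4.2
tcp_pos: [0.4166, -0.2586, 0.1237]
orientation: [0.0, 0.897, -0.442, 0.001]
wrist_force: [-0.2, 0.6, 0.2]
finger_gap: 0.0001
```

```bash
python3 - <<'E'
from h import *
a=cam("scene");b=cam("top")
shift([(.421,-.253,.095),(.413,-.259,.095)])
save(cv2.resize(a[0][180:250,260:340],None,fx=8,fy=8,interpolation=cv2.INTER_CUBIC),"s5.png")
E
```

```text
x ang -52.45 tcp [ 0.4164 -0.2585  0.1234]
[-0.16, -0.69, 2.84]
[-0.17, 0.31, 2.84]
```

View pics/s5.png

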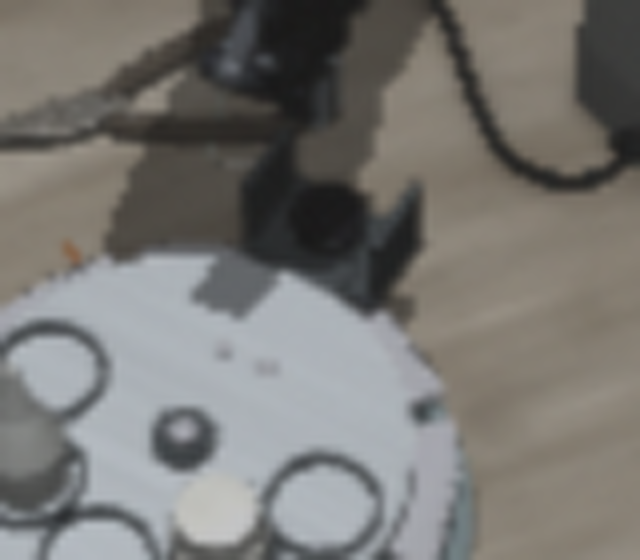

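```bash
python3 - <<'E'
from h import *
a=cam("scene")
print((proj([tool()[0]],a)-[260,180])*8)
for ang,r in((0,.118),(31/118,.118),(-31/118,.118)):
    t=YAW+np.pi+ang; print((proj([(*(C+r*np.array([np.cos(t),np.sin(t)])),.085 if ang==0 else .102)],a)-[260,180])*8)
E
```

```text
[[312.30773426 151.88305668]]
[[331.02398153 206.52703529]]
[[262.30388134 160.68986467]]
[[389.11712694 219.10601232]]
```

Emit:
apply_moves(
  moves=[
    [[0,0,0.5],0,0],
    [[0,0,1],0,0],
    [[0,0,1.5],0,0],
    [[0,0,2.0],0,0],
    [[0,0,2.2],0,0],
    [[0,0,2.4],0,0],
    [[0,0,2.6],0,0],
    [[0,0,2.6],0,0],
    [[0,0,2.6],0,0],
    [[0,0,2.6],0,0],
  ],
)

```text
clock: 5.6
tcp_pos: [0.4163, -0.2583, 0.0972]
orientation: [-0.0, 0.897, -0.442, 0.0]
wrist_force: [-0.5, 0.6, 0.0]
finger_gap: -0.0002
```

```bash
python3 - <<'E'
from h import *
a=cam("scene")
shift([(.421,-.253,.074)])
save(cv2.resize(a[0][180:250,260:340],None,fx=8,fy=8,interpolation=cv2.INTER_CUBIC),"s6.png")
E
```

```text
x ang -52.45 tcp [ 0.4163 -0.2583  0.0972]
[-0.14, -0.69, 2.32]
```

View pics/s6.png

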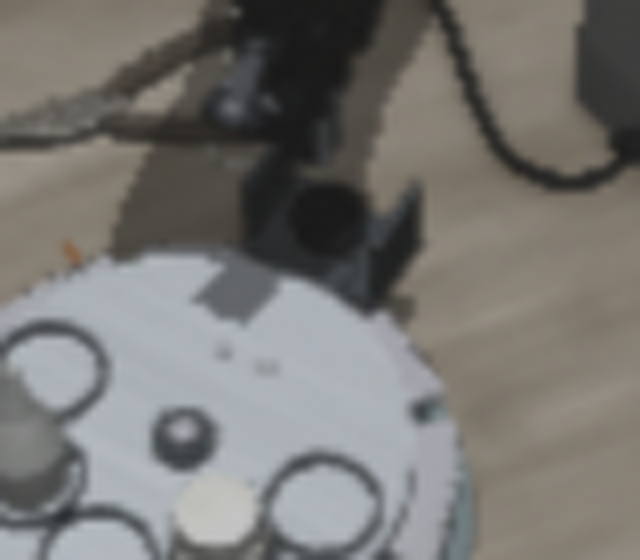

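```bash
python3 - <<'E'
from h import *
a=cam("scene");b=cam("top")
def crop(c,x0,y0,w,h,f,n,pts):
    im=np.clip(c[0][y0:y0+h,x0:x0+w].astype(float)*2.5+20,0,255).astype(np.uint8)
    im=cv2.resize(im,None,fx=f,fy=f,interpolation=cv2.INTER_CUBIC)
    for p in proj(pts,c): cv2.circle(im,tuple(int(v) for v in (p-[x0,y0]+.5)*f),3,(255,0,0),1)
    save(im,n)
p=tool()[0]
crop(a,280,165,45,45,13,"s7.png",[p,(.421,-.253,.085)])
crop(b,300,160,50,50,12,"t7.png",[p,(.421,-.253,.085)])
E
```

```text
(no output)
```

View pics/s7.png

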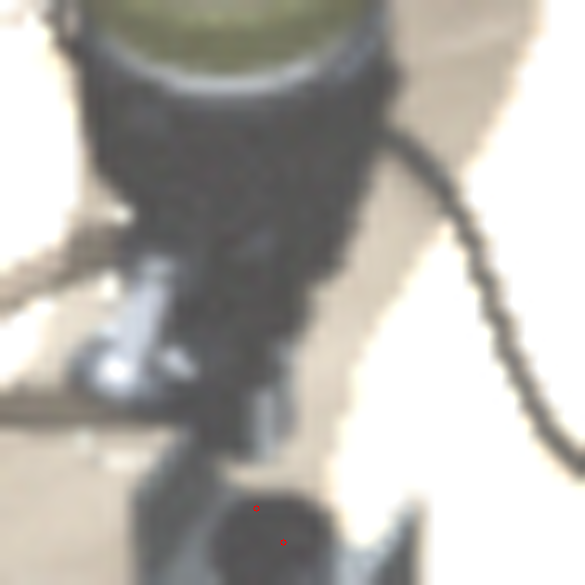

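View pics/t7.png

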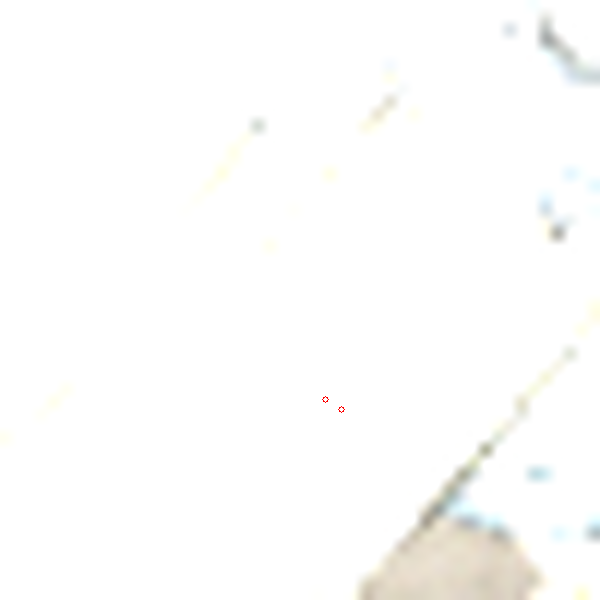

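```bash
python3 - <<'E'
import cv2,numpy as np
a=cv2.imread("pics/s5.png").astype(int);b=cv2.imread("pics/s6.png").astype(int)
d=np.clip(np.abs(a-b)*4,0,255).astype(np.uint8)
x=np.hstack([np.clip(a*2+10,0,255)[:300,150:450],np.clip(b*2+10,0,255)[:300,150:450]]).astype(np.uint8)
y=np.hstack([d[:300,150:450],0*d[:300,150:450]])
cv2.imwrite("pics/d.png",np.vstack([x,y])[:600])
E
```

```text
(no output)
```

View pics/d.png

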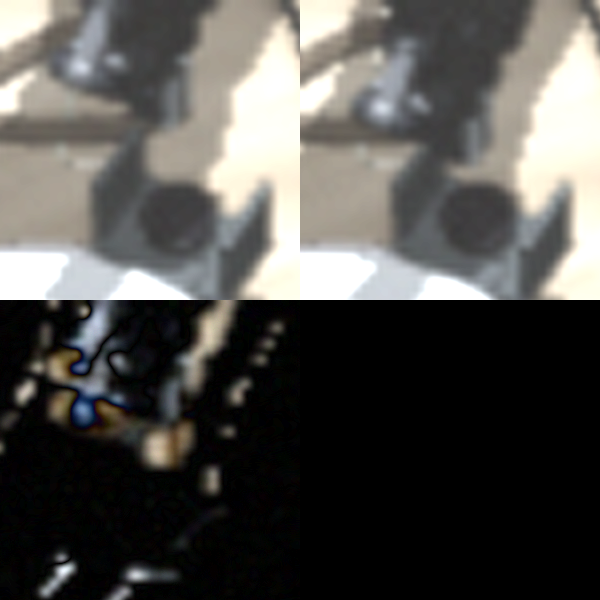

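Emit:
apply_moves(
  moves=[
    [[0,0,0.2],0,0],
    [[0,0,0.4],0,0],
    [[0,0,0.6],0,0],
    [[0,0,0.8],0,0],
    [[0,0,1.0],0,0],
    [[0,0,1.2],0,0],
    [[0,0,1.4],0,0],
    [[0,0,1.4],0,0],
    [[0,0,1.4],0,0],
    [[0,0,1.4],0,0],
  ],
)

```text
clock: 7.0
tcp_pos: [0.4163, -0.2583, 0.0831]
orientation: [-0.0, 0.897, -0.442, 0.0]
wrist_force: [-0.3, -0.4, 0.4]
finger_gap: -0.0
```

```bash
python3 - <<'E'
from h import *
a=cam("scene")
im=np.clip(a[0][165:215,275:330].astype(float)*2.2+10,0,255).astype(np.uint8)
save(cv2.resize(im,None,fx=12,fy=12,interpolation=cv2.INTER_CUBIC),"s8.png")
s=env.get_state();print(s["wrist_force"],s["ft_torque"],s["tcp_pos"])
E
```

```text
[ 0.60256162  0.10873904 -0.0267046 ] [-0.02426301  0.05132124  0.01870256] [ 0.41632511 -0.25830876  0.08317068]
```

View pics/s8.png

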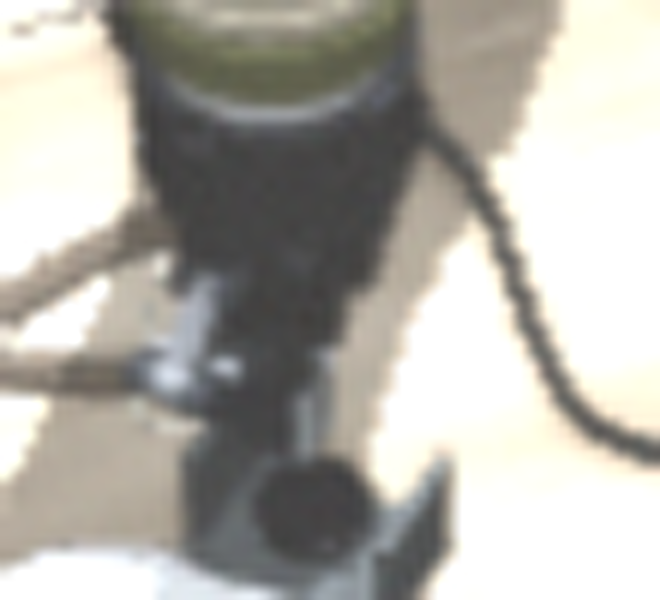

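```bash
python3 - <<'E'
from h import *
a=cam("scene")
p,r=tool()
print("pred",(proj([p],a)-[275,165])*12)
for z in(.083,.1,.105):
    q=onplane([(275+290/12,165+445/12)],z,a)[0]; print(z,q.round(4),(r.inv().apply(q-p)*1000).round(1))
print((proj([p+r.apply([sx*.0145,sy*.011,0]) for sx in(-1,1) for sy in(-1,1)],a)-[275,165])*12)
E
```

```text
pred [[292.10839008 492.24731793]]
0.083 [ 0.4008 -0.2526  0.083 ] [-14.    8.8   0.1]
0.1 [ 0.4124 -0.2569  0.1   ] [ -3.5   2.3 -16.9]
0.105 [ 0.4158 -0.2582  0.105 ] [ -0.4   0.4 -21.9]
[[351.60352336 471.16026913]
 [284.15923294 440.46880186]
 [300.1620206  544.70178973]
 [232.29835797 513.44602512]]
```

Emit:
apply_moves(
  moves=[
    [[0,0,0.2],0,0],
    [[0,0,0.4],0,0],
    [[0,0,0.6],0,0],
    [[0,0,0.8],0,0],
    [[0,0,0.9],0,0],
    [[0,0,1.0],0,0],
    [[0,0,1.0],0,0],
    [[0,0,1.0],0,0],
    [[0,0,1.0],0,0],
    [[0,0,1.0],0,0],
  ],
)

```text
clock: 8.35
tcp_pos: [0.4163, -0.2583, 0.0731]
orientation: [-0.0, 0.897, -0.442, 0.0]
wrist_force: [-0.2, -0.9, -0.2]
finger_gap: -0.0002
```

```bash
python3 - <<'E'
from h import *
a=cam("scene")
im=np.clip(a[0][165:215,275:330].astype(float)*2.2+10,0,255).astype(np.uint8)
save(cv2.resize(im,None,fx=12,fy=12,interpolation=cv2.INTER_CUBIC),"s9.png")
s=env.get_state();print(s["wrist_force"],s["ft_torque"],s["tcp_pos"],s["finger_gap"],s["joint_pos"])
E
```

```text
[-0.1403964   0.68615498  0.18088954] [0.0063404  0.02667076 0.01882219] [ 0.41626447 -0.25822767  0.07308685] 0.00012329741412611675 [-7.19366290e-01  2.27588630e-01 -3.88750931e-01  9.54473796e-01
  1.05375414e-04  1.76681171e+00]
```

View pics/s9.png

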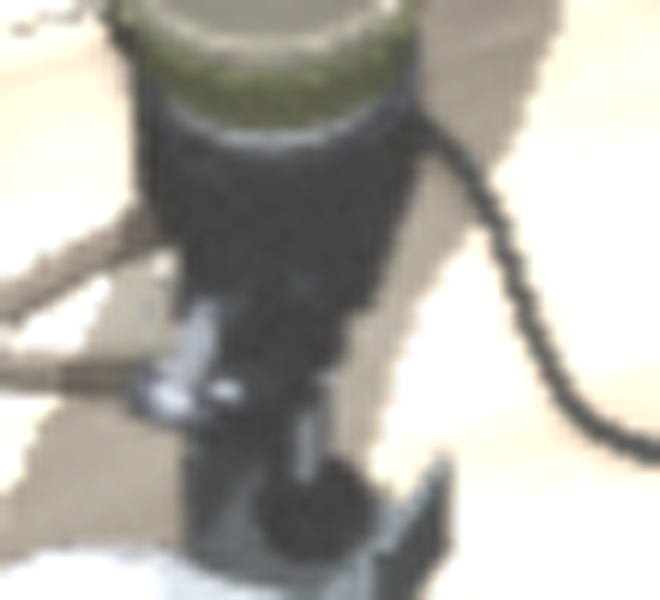

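Emit:
apply_moves(
  moves=[
    [[0,0,0.2],0,0],
    [[0,0,0.4],0,0],
    [[0,0,0.5],0,0],
    [[0,0,0.6],0,0],
    [[0,0,0.7],0,0],
    [[0,0,0.8],0,0],
    [[0,0,0.9],0,0],
    [[0,0,0.9],0,0],
    [[0,0,0.9],0,0],
    [[0,0,0.9],0,0],
  ],
)

```text
clock: 9.65
tcp_pos: [0.4163, -0.2583, 0.0641]
orientation: [-0.0, 0.897, -0.442, 0.0]
wrist_force: [-0.4, 0.0, -0.1]
finger_gap: 0.0001
```

```bash
python3 - <<'E'
from h import *
a=cam("scene")
im=np.clip(a[0][165:215,275:330].astype(float)*2.2+10,0,255).astype(np.uint8)
save(cv2.resize(im,None,fx=12,fy=12,interpolation=cv2.INTER_CUBIC),"s10.png")
s=env.get_state();print(s["wrist_force"],s["ft_torque"],s["tcp_pos"])
E
```

```text
[-0.32987605 -0.26982882  0.05669512] [ 0.00899463 -0.03676647 -0.0020853 ] [ 0.41630808 -0.25830973  0.06413425]
```

View pics/s10.png

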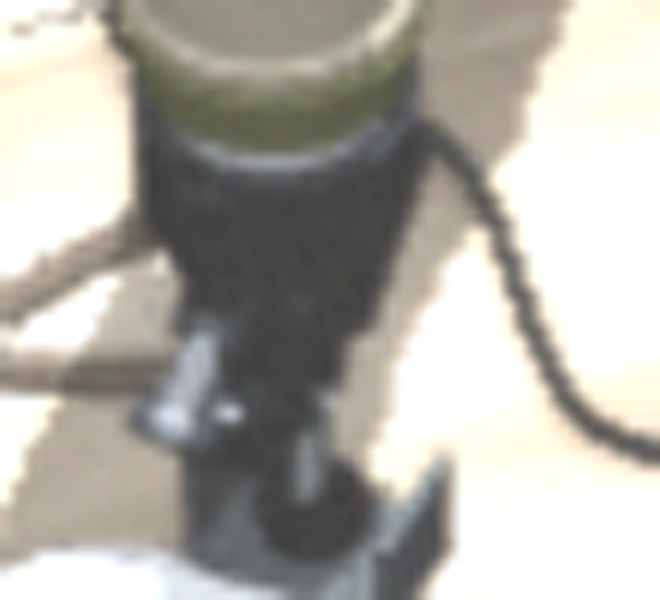

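Emit:
apply_moves(
  moves=[
    [[0,0,0.1],0,0],
    [[0,0,0.2],0,0],
    [[0,0,0.3],0,0],
    [[0,0,0.4],0,0],
    [[0,0,0.5],0,0],
    [[0,0,0.6],0,0],
    [[0,0,0.6],0,0],
    [[0,0,0.6],0,0],
    [[0,0,0.6],0,0],
    [[0,0,0.6],0,0],
  ],
)

```text
clock: 10.95
tcp_pos: [0.4163, -0.2583, 0.0581]
orientation: [-0.0, 0.897, -0.442, 0.0]
wrist_force: [-0.3, 0.9, -0.4]
finger_gap: 0.0001
```

```bash
python3 - <<'E'
from h import *
a=cam("scene")
im=np.clip(a[0][165:215,275:330].astype(float)*2.2+10,0,255).astype(np.uint8)
save(cv2.resize(im,None,fx=12,fy=12,interpolation=cv2.INTER_CUBIC),"s11.png")
s=env.get_state();print(s["wrist_force"],s["ft_torque"],s["tcp_pos"])
E
```

```text
[-0.16712327 -0.63648512 -0.31828986] [ 0.02283549 -0.00123518  0.04748814] [ 0.41629879 -0.25826931  0.05808906]
```

View pics/s11.png

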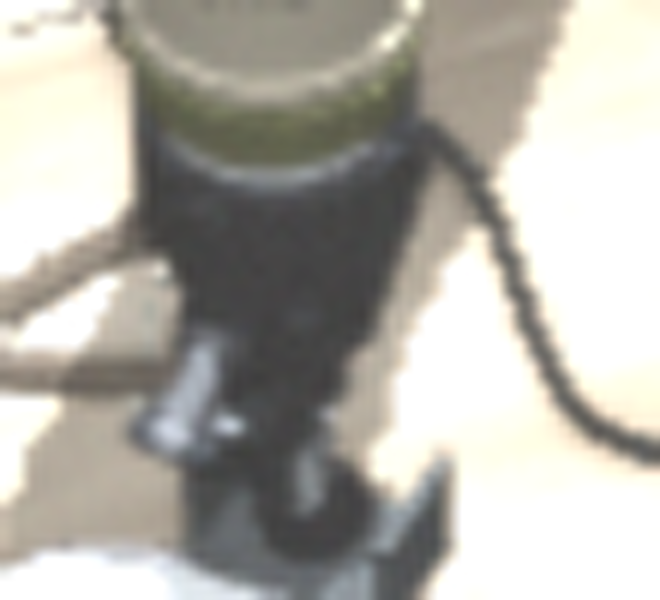

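```bash
python3 - <<'E'
from h import *
a=cam("scene")
p,r=tool()
for z in(.063,.075,.085,.09):
    q=onplane([(275+305/12,165+512/12)],z,a)[0]; print(z,q.round(4),(r.inv().apply(q-p)*1000).round(1))
im=a[0][190:215,285:315]
save(cv2.resize(np.clip(im.astype(float)*3.5,0,255).astype(np.uint8),None,fx=24,fy=24,interpolation=cv2.INTER_NEAREST),"s12.png")
E
```

```text
0.063 [ 0.4107 -0.2525  0.063 ] [-8.   0.9 -4.9]
0.075 [ 0.4187 -0.2555  0.075 ] [ -0.7  -3.6 -16.9]
0.085 [ 0.4253 -0.258   0.085 ] [  5.3  -7.3 -26.9]
0.09 [ 0.4286 -0.2593  0.09  ] [  8.3  -9.2 -31.9]
```

View pics/s12.png

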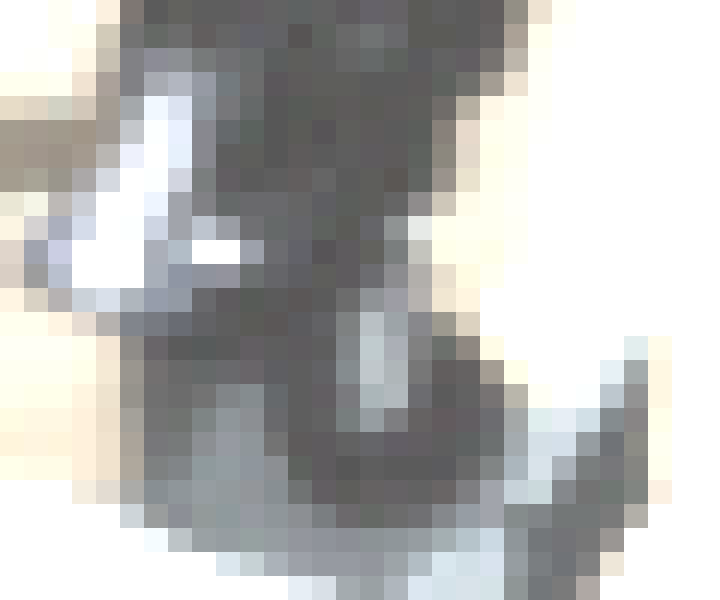

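Emit:
apply_moves(
  moves=[
    [[0,0,0.2],0,0],
    [[0,0,0.3],0,0],
    [[0,0,0.4],0,0],
    [[0,0,0.5],0,0],
    [[0,0,0.6],0,0],
    [[0,0,0.7],0,0],
    [[0,0,0.8],0,0],
    [[0,0,0.9],0,0],
    [[0,0,1.0],0,0],
    [[0,0,1.0],0,0],
  ],
)

```text
clock: 12.3
tcp_pos: [0.4163, -0.2583, 0.0486]
orientation: [0.0, 0.897, -0.442, 0.0]
wrist_force: [-2.4, 2.1, 7.2]
finger_gap: -0.0001
```

```bash
python3 - <<'E'
from h import *
a=cam("scene")
im=np.clip(a[0][165:215,275:330].astype(float)*2.2+10,0,255).astype(np.uint8)
save(cv2.resize(im,None,fx=12,fy=12,interpolation=cv2.INTER_CUBIC),"s13.png")
s=env.get_state();print(s["wrist_force"],s["ft_torque"],s["tcp_pos"])
E
```

```text
[-0.80488055  2.16408171  5.49740978] [ 0.27134906  0.31738704 -0.02131382] [ 0.41630109 -0.25826703  0.04866622]
```

View pics/s13.png

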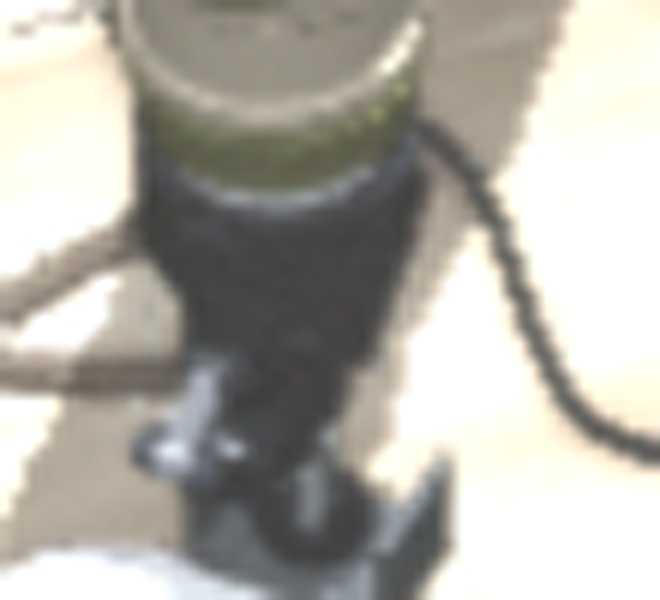

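Emit:
apply_moves(
  moves=[
    [[0,0,0.1],0,0],
    [[0,0,0.2],0,0],
    [[0,0,0.3],0,0],
    [[0,0,0.4],0,0],
    [[0,0,0.4],0,0],
    [[0,0,0.4],0,0],
    [[0,0,0.4],0,0],
    [[0,0,0.4],0,0],
    [[0,0,0.4],0,0],
    [[0,0,0.4],0,0],
  ],
)

```text
clock: 13.6
tcp_pos: [0.4163, -0.2582, 0.0448]
orientation: [-0.0, 0.897, -0.442, 0.0]
wrist_force: [-1.5, 1.1, 6.6]
finger_gap: 0.0001
```

```bash
python3 - <<'E'
from h import *
a=cam("scene")
im=np.clip(a[0][165:215,275:330].astype(float)*2.2+10,0,255).astype(np.uint8)
save(cv2.resize(im,None,fx=12,fy=12,interpolation=cv2.INTER_CUBIC),"s14.png")
s=env.get_state();print(s["wrist_force"],s["ft_torque"],s["tcp_pos"])
E
```

```text
[-1.1930587   1.06231851  5.91833281] [0.30202738 0.38129842 0.03353271] [ 0.41633234 -0.25823654  0.04479923]
```

View pics/s14.png

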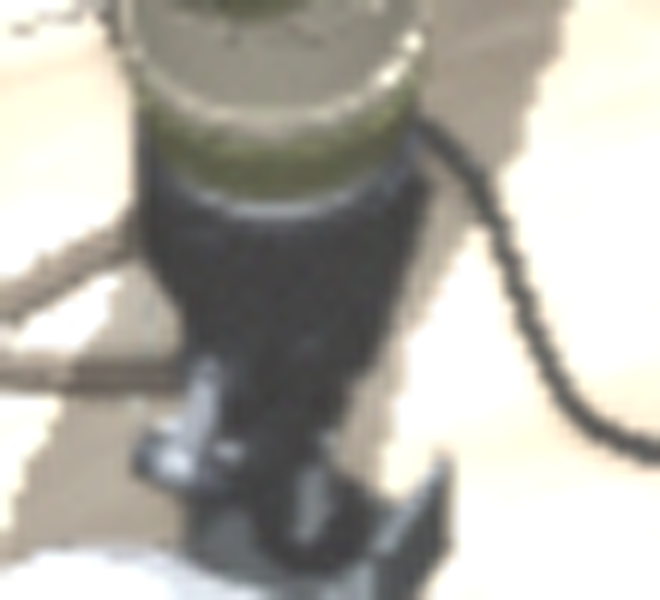

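Emit:
apply_moves(
  moves=[
    [[0,0,0.1],0,0],
    [[0,0,0.2],0,0],
    [[0,0,0.3],0,0],
    [[0,0,0.4],0,0],
    [[0,0,0.4],0,0],
    [[0,0,0.4],0,0],
    [[0,0,0.4],0,0],
    [[0,0,0.4],0,0],
    [[0,0,0.4],0,0],
    [[0,0,0.4],0,0],
  ],
)

```text
clock: 14.9
tcp_pos: [0.4163, -0.2582, 0.0409]
orientation: [-0.0, 0.897, -0.442, 0.0]
wrist_force: [-2.4, 2.1, 7.8]
finger_gap: 0.0001
```

```bash
python3 - <<'E'
from h import *
a=cam("scene")
im=np.clip(a[0][165:215,275:330].astype(float)*2.2+10,0,255).astype(np.uint8)
save(cv2.resize(im,None,fx=12,fy=12,interpolation=cv2.INTER_CUBIC),"s15.png")
s=env.get_state();print(s["wrist_force"],s["ft_torque"],s["tcp_pos"])
E
```

```text
[-1.13729474  1.60391819  7.33508587] [ 0.36258574  0.43536838 -0.02413288] [ 0.41633944 -0.25824236  0.04090812]
```

View pics/s15.png

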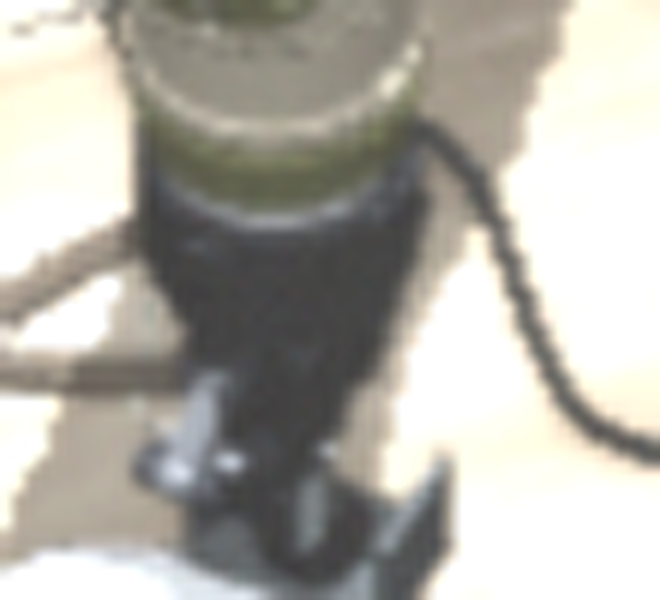

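Emit:
apply_moves(
  moves=[
    [[0,0,0.1],0,0],
    [[0,0,0.2],0,0],
    [[0,0,0.3],0,0],
    [[0,0,0.4],0,0],
    [[0,0,0.4],0,0],
    [[0,0,0.4],0,0],
    [[0,0,0.4],0,0],
    [[0,0,0.4],0,0],
    [[0,0,0.4],0,0],
    [[0,0,0.4],0,0],
  ],
)

```text
clock: 16.2
tcp_pos: [0.4166, -0.258, 0.0385]
orientation: [-0.0, 0.897, -0.442, 0.001]
wrist_force: [-4.1, 5.4, 21.8]
finger_gap: -0.0002
```

```bash
python3 - <<'E'
from h import *
s=env.get_state();print(s["wrist_force"],s["ft_torque"],s["tcp_pos"])
p,r=tool(); print("cmd centre, tool frame C:",r.inv().apply([*C,0]-p)*100)
E
```

```text
[-4.08760727  5.42557191 21.77465924] [ 1.16647059  1.09384068 -0.01471935] [ 0.41657077 -0.25804532  0.03848818]
cmd centre, tool frame C: [11.50464447 -0.53284353  3.86393578]
```

Emit:
apply_moves(
  moves=[
    [[0,0,-0.25],0,0],
    [[0.01,0.2,-0.25],-1,0],
    [[0.04,0.6,-0.25],-3,0],
    [[0.09,1.0,-0.25],-5,0],
    [[0.19,1.6,-0.25],-8,0],
    [[0.31,2.18,-0.25],-11,0],
    [[0.47,2.77,-0.25],-14,0],
    [[0.66,3.34,-0.25],-17,0],
    [[0.8,3.71,-0.25],-19,0],
    [[0.87,3.9,-0.25],-20,0],
  ],
)

```text
clock: 17.45
tcp_pos: [0.3903, -0.289, 0.0393]
orientation: [0.0, 0.96, -0.279, -0.0]
wrist_force: [-2.5, 1.5, 7.2]
finger_gap: -0.0002
```

```bash
cat >> h.py <<'E'
def look(n):
    a=cam("scene")
    save(cv2.resize(a[0][180:280,240:340],None,fx=6,fy=6,interpolation=cv2.INTER_CUBIC),n)
    s=env.get_state();print(s["clock"],s["wrist_force"].round(2),s["tcp_pos"].round(4))
    p,r=tool(); print("C in tool:",r.inv().apply([*C,0]-p)*100)
    # predicted nest/nozzle positions per table angle, crop coords
    for deg in (0,20,35,40,45,50):
        t=YAW-np.pi/4+np.radians(deg); u=np.array([np.cos(t),np.sin(t)])
        print(deg,((proj([(*(C+.066*u),.070)],a)+.5-[240,180])*6).round(0).tolist())
E
python3 -c "
from h import *
look('s16.png')"
```

```text
17.5 [-3.28  2.32  8.71] [ 0.3902 -0.2892  0.0393]
C in tool: [11.56042898 -0.60492344  3.92754963]
0 [[145.0, 355.0]]
20 [[161.0, 388.0]]
35 [[181.0, 408.0]]
40 [[190.0, 414.0]]
45 [[199.0, 419.0]]
50 [[208.0, 423.0]]
```

View pics/s16.png

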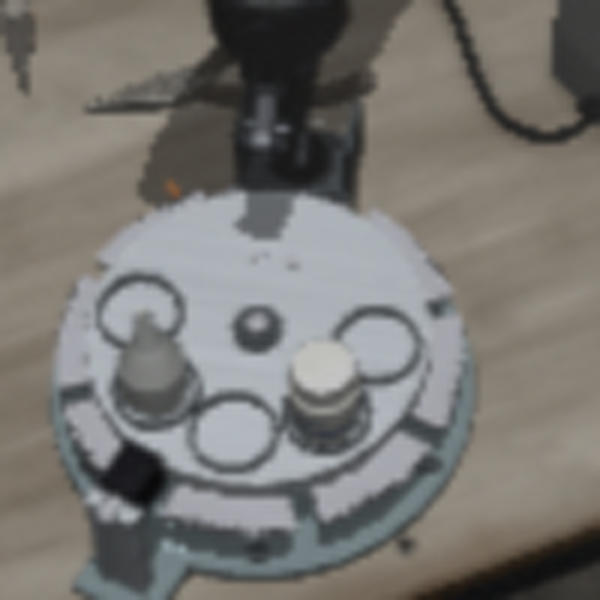

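Emit:
apply_moves(
  moves=[
    [[0.01,0.2,0],-1,0],
    [[0.04,0.6,0],-3,0],
    [[0.09,1.0,0],-5,0],
    [[0.19,1.6,0],-8,0],
    [[0.31,2.18,0],-11,0],
    [[0.47,2.77,0],-14,0],
    [[0.66,3.34,0],-17,0],
    [[0.87,3.9,0],-20,0],
    [[1.03,4.27,0],-22,0],
    [[1.11,4.45,0],-23,0],
  ],
)

```text
clock: 18.75
tcp_pos: [0.3757, -0.3331, 0.0394]
orientation: [0.001, 0.997, -0.082, -0.0]
wrist_force: [-3.9, 1.7, 8.2]
finger_gap: -0.0002
```

```bash
python3 -c "
from h import *
look('s17.png')
p=tool()[0][:2]-C; print(np.degrees(np.arctan2(p[1],p[0]))%360-np.degrees(YAW)-180, np.hypot(*p))"
```

```text
18.8 [-2.96  1.03  8.61] [ 0.3757 -0.3333  0.0395]
C in tool: [11.58534837 -0.64042641  3.94071913]
0 [[145.0, 355.0]]
20 [[161.0, 388.0]]
35 [[181.0, 408.0]]
40 [[190.0, 414.0]]
45 [[199.0, 419.0]]
50 [[208.0, 423.0]]
46.41950264464697 0.11601326336793738
```

View pics/s17.png

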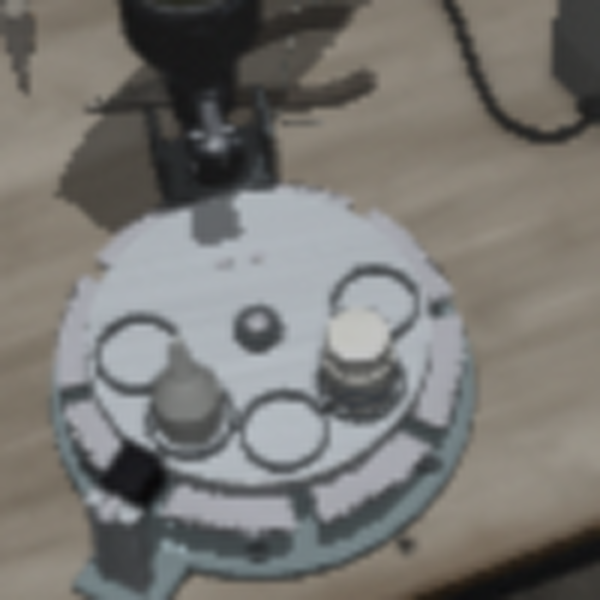

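```bash
python3 - <<'E'
from h import *
c=cam("scene")
S=lambda x,y,f,x0,y0:((x+.5)/f-.5+x0,(y+.5)/f-.5+y0)
A=np.array([onplane([S(x,y,5,230,190)],.07,c)[0][:2] for x,y in[(181,182),(212,299),(353,265)]])
B=np.array([onplane([S(x,y,6,240,180)],.07,c)[0][:2] for x,y in[(139,353),(284,430),(374,302)]])
B0=np.array([onplane([S(x,y,6,240,180)],.07,c)[0][:2] for x,y in[(140,312),(233,431),(376,344)]])
for X in(B0,B):
  for cen in ((A[0]+A[2])/2,(X[0]+X[2])/2):
    f=lambda P,o:np.degrees(np.arctan2(*(P-o).T[::-1]))
    print((f(X,cen)-f(A,(A[0]+A[2])/2)+360)%360)
  d=lambda P:np.degrees(np.arctan2(*(P[2]-P[0])[::-1])); print("pair",d(X)-d(A))
E
```

```text
[20.35801856 19.34504647 19.84571989]
[20.10539253 20.12780073 20.10539253]
pair 20.105392527803332
[43.18243102 43.08456165 44.07445233]
[43.62136808 43.98661677 43.62136808]
pair 43.62136807973246
```

Emit:
apply_moves(
  moves=[
    [[0.01,0.15,0],-0.8,0],
    [[0.02,0.33,0],-1.6,0],
    [[0.02,0.33,0],-1.6,0],
    [[0.02,0.33,0],-1.6,0],
    [[0.02,0.33,-0.3],-1.6,0],
    [[0.02,0.33,-0.6],-1.6,0],
    [[0.02,0.33,-0.9],-1.6,0],
    [[0.02,0.33,-1.2],-1.6,0],
    [[0.02,0.33,-1.6],-1.6,0],
    [[0.02,0.33,-1.6],-1.6,0],
  ],
)

```text
clock: 20.1
tcp_pos: [0.376, -0.3359, 0.0547]
orientation: [0.0, 0.998, -0.068, 0.0]
wrist_force: [-0.8, 0.1, -1.0]
finger_gap: 0.0001
```

```bash
python3 -c "
from h import *
look('s18.png')"
```

```text
20.15 [-0.03  0.05  0.06] [ 0.3759 -0.3357  0.0545]
C in tool: [11.54273342 -0.55309903  5.45140517]
0 [[145.0, 355.0]]
20 [[161.0, 388.0]]
35 [[181.0, 408.0]]
40 [[190.0, 414.0]]
45 [[199.0, 419.0]]
50 [[208.0, 423.0]]
```

View pics/s18.png

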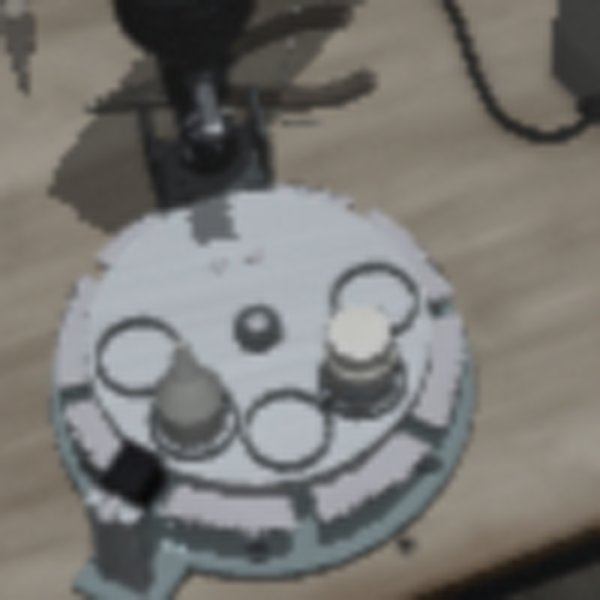

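Emit:
apply_moves(
  moves=[
    [[0,0,-1],0,0],
    [[0,0,-2.5],0,0],
    [[0,0,-5],0,0],
    [[0,0,-9],0,0],
    [[0,0,-14],0,0],
    [[-4,0,-19],0,0],
    [[-9,0,-20],0,0],
    [[-14,0,-20],0,0],
    [[-16,0,-20],0,0],
    [[-16,0,-20],0,0],
  ],
)

```text
clock: 21.4
tcp_pos: [0.2165, -0.3139, 0.2559]
orientation: [0.001, 0.998, -0.07, 0.001]
wrist_force: [0.3, -0.4, 1.0]
finger_gap: -0.0004
```

```bash
python3 - <<'E'
from h import *
look('s19.png'); c=cam("top"); save(cv2.resize(c[0][130:230,290:410],None,fx=5,fy=5,interpolation=cv2.INTER_CUBIC),"t19.png")
E
```

```text
21.45 [-0.57 -0.08  0.53] [ 0.2173 -0.3142  0.2556]
C in tool: [27.51212137 -0.67443154 25.59946342]
0 [[145.0, 355.0]]
20 [[161.0, 388.0]]
35 [[181.0, 408.0]]
40 [[190.0, 414.0]]
45 [[199.0, 419.0]]
50 [[208.0, 423.0]]
```

View pics/s19.png

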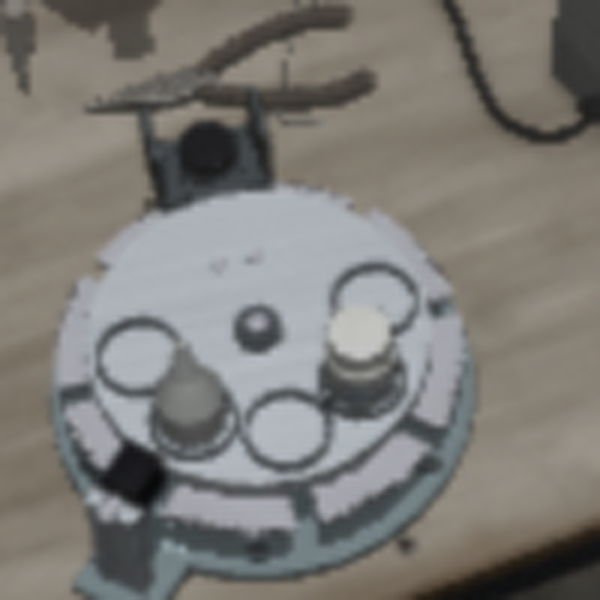

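View pics/t19.png

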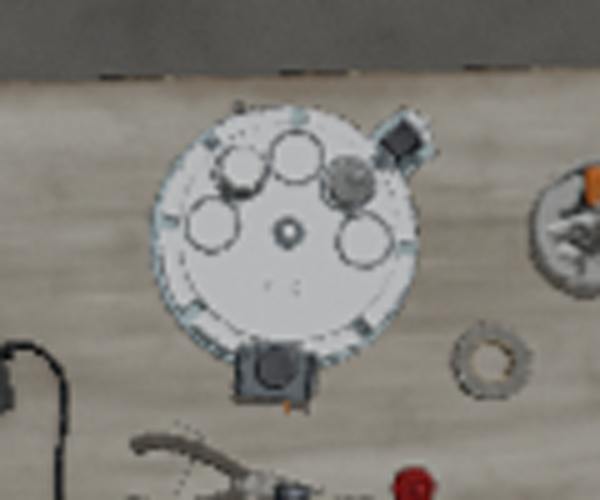

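```bash
python3 - <<'E'
from h import *
a=cam("scene");b=cam("top")
S=lambda x,y,f,x0,y0:((x+.5)/f-.5+x0,(y+.5)/f-.5+y0)
def rot(c,X,Y,z=.07):
    A=np.array([onplane([p],z,c)[0][:2] for p in X]);B=np.array([onplane([p],z,c)[0][:2] for p in Y])
    M,_=cv2.estimateAffinePartial2D(A,B); f=lambda P:(P-P.mean(0))@[1,1j]
    return np.degrees(np.angle((np.conj(f(A))*f(B)).sum()))
print("top",rot(b,[S(*p,5,290,130) for p in[(240,172),(347,184),(337,292)]],[S(*p,5,290,130) for p in[(211,224),(297,157),(364,239)]]))
print("scene",rot(a,[S(*p,5,230,190) for p in[(353,265),(212,299),(181,182)]],[S(*p,6,240,180) for p in[(376,300),(288,430),(141,355)]]))
g=cv2.resize(a[0].max(2)[195:218,265:285],None,fx=4,fy=4,interpolation=cv2.INTER_CUBIC)
n,l,s,ce=cv2.connectedComponentsWithStats((g<45).astype(np.uint8))
for i in range(1,n):
    if s[i,4]>150:
        uv=(ce[i]+.5)/4-.5+[265,195]; print(s[i],uv)
        for z in(.072,.085):
            v=onplane([uv],z,a)[0][:2]-C; w=onplane([(300.4,207.5)],.085,a)[0][:2]-C
            print(z,np.hypot(*v),"init r",np.hypot(*w),"dang",np.degrees(np.angle((v@[1,1j])/(w@[1,1j]))))
E
```

```text
top 45.09714139177942
scene 44.74065861951412
[  20   23   38   38 1093] [274.1144785  204.98456084]
0.072 0.12092351767212069 init r 0.11036641164120699 dang 46.79689673071465
0.085 0.11164819947926424 init r 0.11036641164120699 dang 47.572749986614056
```

```bash
python3 -c "
from h import *
print(env.hand_in(), env.get_state()['clock'])"
```

```text
the job is handed in; nothing more can be done
the job is handed in; nothing more can be done
```

I pressed the plunger with the shut fingers, turned the table one hole counter-clockwise so the tall nozzle bottle faces the sensor, then let the plunger up and moved the arm clear. I handed the job in at about 21.6 s.

**Turn:** The nest rings show a rotation of 45.1° in the top view and 44.7° in the scene view, so the table is at the next hole.

**Plunger:** The cap's position in the scene picture fits the up position better than the pressed one. The wrist force was about zero once the fingers let go. I did not nudge the table to prove that it is locked.

**Bottles and bystanders:** Both bottles are upright in their nests. In the close-up views, the pliers, tape roll and the parts of the clip tub and red bottle in frame look unmoved. I did not check the jar and screwdriver again afterwards.

**Checks that disagreed:**
- **Tip height:** The fingers only touched the 85 mm high cap when the reported TCP height was about 50 mm, roughly 35 mm lower than expected. I therefore went down in small steps, watching the force. At the bottom stop it reached about 22 N, and I backed off to about 8 N before turning.
- **Cap angle:** A rougher estimate from the cap's position in the picture gave about 47.6° instead of 45°. I trusted the ring measurements, which agree in both views.

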